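# Hold the capsule drawer's sprung shutter half open

### The job

On the worktop stands a small wooden capsule box with one drawer. Pull its drawer out to the stop, then take the sprung shutter on top of the drawer by its finger tab, slide it half-way open against its spring, and keep it there: the program finishes while the gripper is still holding the tab with the shutter half open and the drawer is still all the way out. Leave the other things where they are.

Things in the scene. Friction and masses are not known exactly. Their poses are not given: they have to be found in the camera images.
- capsule_box: fixed wooden box with one drawer, 140 (its x) x 144 (its y) x 95 mm high. Origin: centre of its underside. Its -x axis points out of the front, the way the drawer pulls out; its -y axis is the way the shutter opens; z up. It stands sideways: the drawer opens roughly to the robot's left (world +y), within 0.2 rad.
- drawer (a joint): how far the drawer is pulled out, m: 0 shut, 0.100 at the stop (starts 0 to 0.012). Dry friction about 2.5 N; stays where it is left.
- drawer_handle (a point): middle of the drawer's steel bar handle: a level round bar, 10 mm thick, 72 mm long along the box's y, 78 mm above the worktop; its axis is 38 mm in front of the drawer front (33 mm free behind the bar), with a post at each end. It can be pinched from above. The drawer front is as high as the box (95 mm). Axes as the box's.
- shutter (a joint): how far the shutter is slid open, m: 0 shut, 0.056 fully open, so half open is 0.028. It moves along the box's -y (roughly world -x, towards the robot). A spring pushes back with about 2 N when shut, 6 N half open, 10 N fully open, and shuts it when let go. It is inside the box, out of reach, until the drawer is out.
- shutter_tab: upright metal finger tab fixed on the shutter: 34 mm along the box's x, 12 mm thick along its y, 25 mm tall. Origin: centre of its underside, 59 mm above the worktop, on the shutter (flat metal plate 85 x 56 mm). Axes as the box's. With the drawer out, drawer front and box front are each about 50 mm from the tab's centre; drawer sides and rails are at most 62 mm high.
- tab_top (a point): centre of the upper end of the finger tab, 84 mm above the worktop.
- tin_1: food tin, 57 mm across, 72 mm high, behind the box (world -y side); bystander. Origin: underside.
- garlic_1: bulb of garlic, 60 mm, on the side to which the drawer opens, beyond the reach of the open drawer; bystander. Origin: underside.
- pot_1: round spice pot, 62 mm across, 35 mm high, to the right of the kitchen scale; bystander. Origin: underside.
- lime_1: lime, 50 mm, on the chopping board; bystander. Origin: underside.

How it is judged:
By the outcome, as a careful person would: the job done as asked, in the order asked, and still so for the second after the job is handed in, while the arm keeps its last pose, push and grip.
It also fails if it takes over 42 s, if anything falls off the work surface, if the arm or the gripper's body presses on something with over 40 N, if the wrist force passes 120 N, or if a joint passes its speed limit or range.

### The arm

A 6-joint arm with a two-finger parallel gripper is mounted at the origin on a cart in front of the work surface, level with it; the furniture and walls round the work are solid. World frame = base frame: x ahead of the robot, y to its left, z up, the work surface at z = 0. Lengths are in m, angles in rad, forces in N, time in s.
With the tool pointing down it reaches from about 0.35 to 0.775 m from the base axis. Payload 7.3 kg.
Tool frame: the origin (TCP) lies on the centre line of the jaws, within the pads' length; the fingertips stand 17 mm ahead of it and the grasp point (between the pads) lies 2 mm behind it (robot.tip_extent is the distance from the TCP to the fingertips, in m); z points along the fingers, y is the line along which they close (so a half turn about z gives the same grasp; the last joint's range is limited). The gripper opens to 92 mm and grips with 3 to 60 N. Pads are 19 mm wide; open, the fingers measure 130 mm over their backs; the gripper's body (75 mm by 190 mm) begins 47 mm behind the grasp point.
Start: joints at [0.999, 0.342, 1.524, -0, 1.275, -0.146], TCP at [0.217, 0.478, 0.244] pointing down, gripper open.
Joint ranges: [-2.53, 2.53], [-0.77, 2.02], [0.04, 2.7], [-1, 4.14], [0.28, 2.66], [-3.11, 3.11]. Speed limits (rad/s): [2.57, 2.57, 3.14, 3.14, 3.14, 3.14].

### API

Orientations are given as [roll, pitch, yaw] about the fixed x, y, z axes, in that order (R = Rz(yaw) Ry(pitch) Rx(roll)).
In Python, from cell import robot gives the robot as it stands.
- The arm moves only by the tool step_arm, never from a script. Its argument "motion" is a list of rows, each a list of 2 entries, a list of its own where there are three numbers: the shift along the tool's x, y, z in units of 60 mm (1.0 is 60 mm), then the turn about the tool's z in rad. In form: [[[x, y, z], spin], ...]. A call has 1 to 10 rows; each row is the pose to reach, as a shift and turn from the pose commanded when the call began, along the tool's axes at that moment; what a row does not reach only later rows make up. A row lasts 1/8 s, in which the tool goes at most 62.5 mm and 10.7 degrees, less where a joint would pass 70% of its speed; a pose out of reach is approached as far as the arm can. A call with a gripper value outside its range is refused whole. "hand" is the closure in counts, from 0 (fully open) to 255 (shut), set as the call begins (left out, the last holds). The fingers move at their own pace and stop on an object; "squeeze" is the grip in N (left out, the last holds). Time passes only in rows, so rows that repeat a pose let the fingers close. It gives the time, the measured TCP pose, the force, the opening and the grip force at its end, in the units of the state.
- robot.observe(): the state, without advancing time (a new reading comes with each control period).
- robot.read_camera(name): name is "scene" or "top" or "wrist"; returns a dict with "pixels" (480x640x3 uint8, red, green, blue), "intrinsics" (3x3 intrinsics, pixels), "xyz" and "rotation" of the camera in the world; the wrist camera has in their place "T_tool_cam" (4x4, takes a point from camera to tool coordinates, whose origin is the TCP and whose axes are the flange's). Camera axes: x right, y up, looking along -z (the intrinsics and any distortion apply to the point x, -y, -z); pixel columns grow to the right and rows downward; lengths in m; the calibration is good to about 2 mm. A picture is of the moment at which its call begins: read the wrist's pose just before it. There is no depth.
- robot.hand_in(): hands the job in; it is judged then, once.
The state is a dict: "time": time; "qpos": joint angles; "qvel": joint speeds; "joint_efforts": joint torques, N m; "tool_pos": TCP position; "tool_rot": TCP orientation; "contact_force": force on the tool from outside, world axes, zero at the start; "torque": the same for the moment, N m; "opening": finger opening in m; "grip_force": force on a finger pad.
Only numpy, scipy, OpenCV 4.12 (cv2) and the standard library are available. Lean on these libraries where they do the work, as an engineer would, in place of code of your own. Each camera call takes 0.05 s, during which the arm holds its last target. There are 200 camera calls.

## Working session

There is one attempt and no reset: what is moved stays moved. The work goes in short steps, Python scripts to look and compute and a tool call to move; the robot and the scene stay as the last step left them, time stands still between calls to the robot, and variables do not carry over. Pictures are saved under pics/ and viewed, at most 10 in all, crops included, and the job is handed in when it is done.

Besides the shell and the picture viewer there is one more tool, called after ">>>" as a command line: name --argument value ..., lists and objects as JSON in quotes. step_arm: Moves the arm, as the interface text tells. Its arguments: {"type":"object","properties":{"motion":{"type":"array"},"hand":{"type":"number"},"squeeze":{"type":"number"}},"required":["motion"]}

```bash
mkdir -p pics
cat > h.py <<'E'
import numpy as np, cv2
from cell import robot
from scipy.spatial.transform import Rotation as R
def snap(name,fn=None):
    s=robot.observe(); c=robot.read_camera(name); c={k:(np.array(v) if not isinstance(v,dict) else v) for k,v in c.items()}
    if name=='wrist':
        T=c['T_tool_cam']; Rt=rot(s['tool_rot'])
        c['rotation']=Rt@T[:3,:3]; c['xyz']=Rt@T[:3,3]+np.array(s['tool_pos'])
    if fn: cv2.imwrite(fn,c['pixels'][:,:,::-1])
    return c
def rot(r):
    r=np.array(r)
    return r if r.shape==(3,3) else R.from_euler('xyz',r).as_matrix()
def ray(c,u,v):
    d=np.linalg.inv(c['intrinsics'])@[u,v,1]; d=np.array([d[0],-d[1],-d[2]])
    M=c['rotation']; M=M if M.shape==(3,3) else rot(M)
    return c['xyz'],M@d
def onz(c,u,v,z):
    o,d=ray(c,u,v); return o+d*(z-o[2])/d[2]
def proj(c,p):
    M=c['rotation']; M=M if M.shape==(3,3) else rot(M)
    q=M.T@(np.array(p)-c['xyz']); q=c['intrinsics']@[q[0],-q[1],-q[2]]; return q[:2]/q[2]
E
python3 - <<'E'
from h import *
s=robot.observe(); print(s)
for n in('scene','top'):
    c=snap(n,f'pics/{n}0.png'); print({k:v for k,v in c.items() if k!='pixels'})
E
```

```text
{'time': 0.0, 'qpos': array([ 9.98986983e-01,  3.42723213e-01,  1.52500243e+00,  2.08401572e-05,
        1.27536034e+00, -1.46000824e-01]), 'qvel': array([ 0.00072191, -0.00117065,  0.00037392, -0.00098489, -0.00098321,
        0.00028026]), 'joint_efforts': array([-3.14480189e-03, -4.31243420e+01, -2.44214022e+01,  7.14499829e-02,
        5.61124727e-02, -1.19364522e-04]), 'tool_pos': array([0.21663127, 0.47782341, 0.24304976]), 'tool_rot': array([-3.14011811e+00, -2.36970035e-04,  2.71577788e+00]), 'contact_force': array([ 0.12204451,  0.17405771, -0.08392742]), 'torque': array([ 0.02799388, -0.02665688, -0.04342995]), 'grip_force': 0.0, 'opening': 0.091785117655562}
{'intrinsics': array([[494.16483908,   0.        , 321.97826261],
       [  0.        , 494.16483908, 234.38085934],
       [  0.        ,   0.        ,   1.        ]]), 'xyz': array([-0.45651338, -0.51275564,  0.66503055]), 'rotation': array([ 1.10004621e+00, -2.17220074e-04, -1.06579405e+00])}
{'intrinsics': array([[548.90110428,   0.        , 338.11671895],
       [  0.        , 548.90110428, 239.91472069],
       [  0.        ,   0.        ,   1.        ]]), 'xyz': array([0.36165684, 0.03319164, 1.20562831]), 'rotation': array([ 0.19588707,  0.00667397, -1.57326231])}
```

View pics/top0.png

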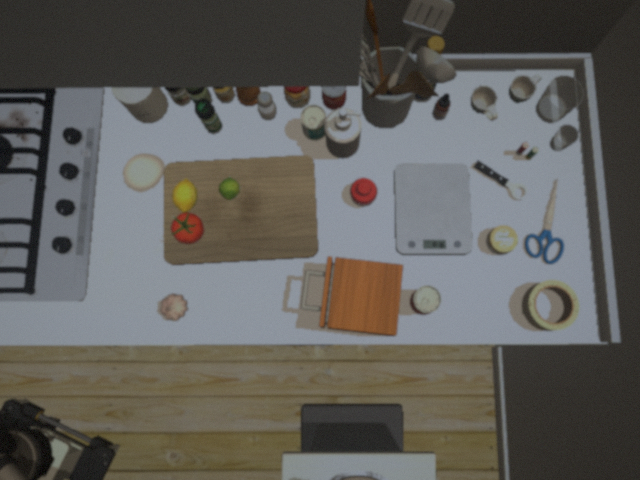

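View pics/scene0.png

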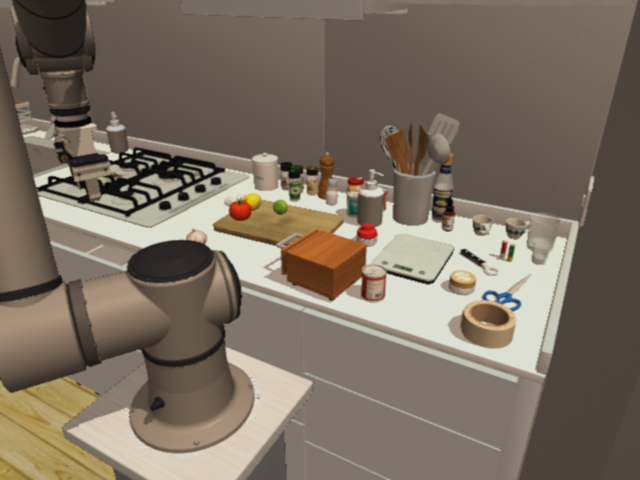

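The top view shows the orange-brown box at about (334–403, 258–334), with the drawer front at its left (x≈326) and the handle near (290, 293). The garlic is at (173, 307) and the tin at (426, 300).

Run:
```python
from h import *
c=snap('top'); p=c['pixels']
cv2.imwrite('pics/crop.png',cv2.resize(p[240:350,260:420,::-1],None,fx=5,fy=5,interpolation=cv2.INTER_CUBIC))
hsv=cv2.cvtColor(p,cv2.COLOR_RGB2HSV)
m=((hsv[...,0]<14)&(hsv[...,1]>150)&(hsv[...,2]>60)).astype(np.uint8); m[:240]=0;m[:,:300]=0;m[:,420:]=0;m[345:]=0
r=cv2.minAreaRect(np.argwhere(m)[:,::-1].astype(np.float32))
for q in cv2.boxPoints(r): print(q,onz(c,*q,.095).round(4))
```

```text
[319.8154  325.47696] [0.4076 0.0771 0.095 ]
[328.3077  257.53848] [0.5453 0.0603 0.095 ]
[402.15384 266.76926] [ 0.5257 -0.0905  0.095 ]
[393.66153 334.70773] [ 0.389  -0.0702  0.095 ]
```

View pics/crop.png

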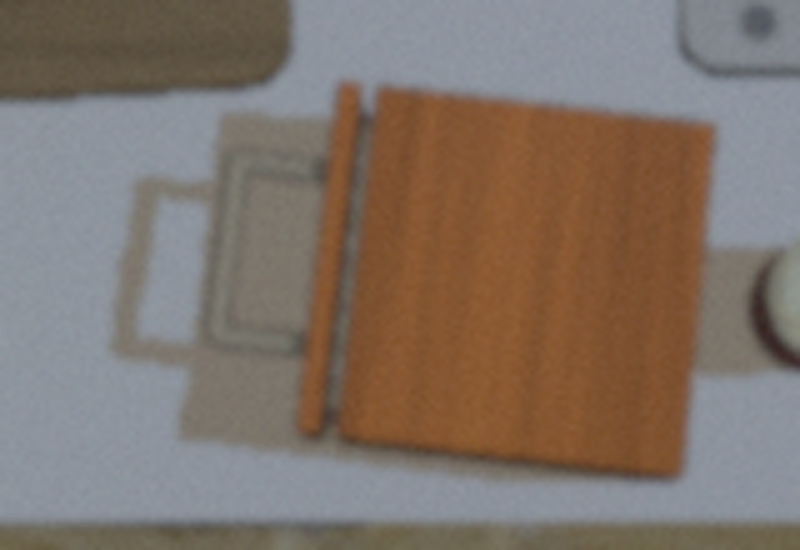

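The crop shows the bar handle from (238,158) to (218,342), the drawer front at x≈300–360, and the box top corners at (378,90), (714,127), (680,475) and (343,438). The real handle is the pale bar; its shadow lies to the left.

Run:
```python
from h import *
c=snap('top'); f=lambda u,v,z: onz(c,260+u/5-.4,240+v/5-.4,z)
K=[f(*q,.095) for q in((378,90),(714,127),(680,475),(343,438))]
for k in K: print(k.round(4))
cen=np.mean(K,0); print('box centre',cen)
ey=(K[0]-K[3]+K[1]-K[2]); ex=(K[1]-K[0]+K[2]-K[3])
print('yaw from y',np.arctan2(-ey[0],ey[1]),'from x',np.arctan2(ex[1],ex[0]),np.linalg.norm(ey)/2,np.linalg.norm(ex)/2)
a,b=f(236,165,.078),f(217,338,.078); h=(a+b)/2;print('handle',a,b,h,np.linalg.norm(a-b))
yaw=np.arctan2(ex[1],ex[0]); X=np.array([np.cos(yaw),np.sin(yaw),0]);Y=np.array([-X[1],X[0],0])
d=h-cen; print('handle in box',d@X,d@Y)
s=robot.observe(); Rt=rot(s['tool_rot']); print(Rt.round(3))
g=h.copy(); g[2]=.17; print('shift',Rt.T@(g-s['tool_pos'])/.06)
```

```text
[0.5451 0.0461 0.095 ]
[ 0.5293 -0.0911  0.095 ]
[ 0.3892 -0.074   0.095 ]
[0.4042 0.0603 0.095 ]
box centre [ 0.46695945 -0.01467614  0.095     ]
yaw from y -1.6816453381074266 from x -1.683505869699372 0.14140071297021392 0.1366833027622306
handle [0.51667934 0.10518675 0.078     ] [0.44538904 0.11234666 0.078     ] [0.48103419 0.10876671 0.078     ] 0.07164894453409455
handle in box -0.12424260706709522 0.00010168797567831851
[[-0.911  0.413 -0.   ]
 [ 0.413  0.911 -0.001]
 [ 0.    -0.001 -1.   ]]
shift [-6.55351677 -3.78297026  1.22481767]
```

>>> step_arm --motion '[[[-6.55,-3.78,0.7],-0.314],[[-6.55,-3.78,0.7],-0.314],[[-6.55,-3.78,0.7],-0.314],[[-6.55,-3.78,0.7],-0.314],[[-6.55,-3.78,0.7],-0.314],[[-6.55,-3.78,0.7],-0.314],[[-6.55,-3.78,0.7],-0.314],[[-6.55,-3.78,0.7],-0.314],[[-6.55,-3.78,0.7],-0.314],[[-6.55,-3.78,0.7],-0.314]]' --hand 187

```text
time: 1.45
tool_pos: [0.4805, 0.1099, 0.2017]
tool_rot: [3.141, -0.001, 3.03]
contact_force: [-0.4, 0.5, -0.8]
opening: 0.0243
grip_force: 0.0
```

Run:
```python
from h import *
s=robot.observe(); print(s['tool_pos'],s['tool_rot'],s['opening'],s['qpos'],s['time'])
c=snap('wrist','pics/w1.png'); print(c['xyz']); print(proj(c,[.5167,.1052,.078]),proj(c,[.4454,.1123,.078]))
```

```text
[0.48049498 0.10985362 0.20165912] [ 3.14129842e+00 -6.32148649e-04  3.02996011e+00] 0.02434918515999994 [ 6.88830229e-02  3.23955282e-01  1.67536251e+00  4.42891184e-04
  1.14284395e+00 -1.39046459e+00] 1.45
[0.4021519  0.11904155 0.34250496]
[318.71390425 296.81559252] [317.07011293 193.34934608]
```

View pics/w1.png

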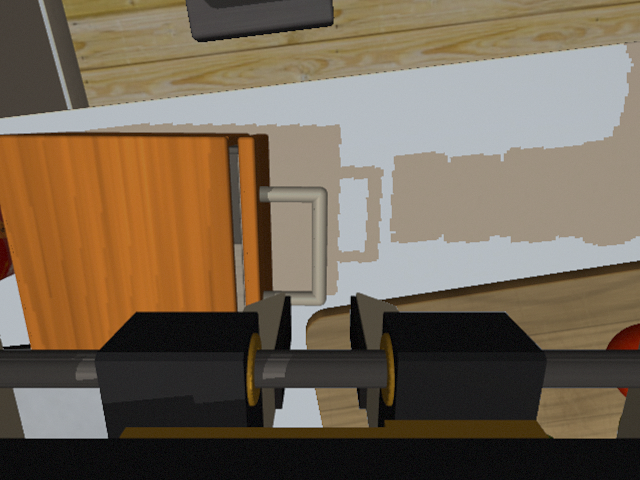

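The wrist view shows the bar upright at u≈319 from v≈190 to 302. That agrees with the prediction to about 1 mm, so I'll descend and pinch.

>>> step_arm --motion '[[[0,0,0.7],0],[[0,0,1.4],0],[[0,0,1.9],0],[[0,0,2.08],0],[[0,0,2.08],0]]'

```text
time: 2.12
tool_pos: [0.4809, 0.11, 0.0771]
tool_rot: [3.142, -0.0, 3.031]
contact_force: [-0.6, -0.3, -0.1]
opening: 0.0242
grip_force: 0.0
```

>>> step_arm --motion '[[[0,0,0],0],[[0,0,0],0],[[0,0,0],0],[[0,0,0],0]]' --hand 255 --squeeze 20

```text
time: 2.62
tool_pos: [0.4818, 0.1094, 0.078]
tool_rot: [3.141, 0.002, 3.03]
contact_force: [-0.8, -0.3, 5.7]
opening: 0.0091
grip_force: 20.0
```

>>> step_arm --motion '[[[0,0.25,0],0],[[0,0.5,0],0],[[0,0.75,0],0],[[0,1.0,0],0],[[0,1.2,0],0],[[0,1.35,0],0],[[0,1.45,0],0],[[0,1.5,0],0],[[0,1.5,0],0]]'

```text
time: 3.75
tool_pos: [0.4925, 0.199, 0.078]
tool_rot: [3.14, 0.003, 3.03]
contact_force: [2.6, 0.6, 5.2]
opening: 0.0094
grip_force: 20.0
```

>>> step_arm --motion '[[[0,0.05,0],0],[[0,0.1,0],0],[[0,0.1,0],0]]'

```text
time: 4.12
tool_pos: [0.4929, 0.2025, 0.078]
tool_rot: [-3.139, 0.003, 3.03]
contact_force: [1.3, -13.6, 8.8]
opening: 0.0091
grip_force: 20.0
```

>>> step_arm --motion '[[[0,0.05,0],0],[[0,0.05,0],0],[[0,0.05,-0.6],0],[[0,0.05,-1.3],0],[[0,0,-2.0],0]]' --hand 187

```text
time: 4.75
tool_pos: [0.4912, 0.2049, 0.1978]
tool_rot: [3.141, -0.001, 3.03]
contact_force: [0.5, 0.5, -0.1]
opening: 0.0248
grip_force: 0.0
```

>>> step_arm --motion '[[[0,-0.2,0],0.17],[[0,-0.5,0],0.35],[[0,-0.9,0],0.53],[[0,-1.3,0],0.7],[[0,-1.6,0],0.88],[[0,-1.7,0],1.06],[[0,-1.7,0],1.24],[[0,-1.7,0],1.41],[[0,-1.7,0],1.571],[[0,-1.7,0],1.571]]' --hand 100

```text
time: 6.0
tool_pos: [0.4801, 0.1035, 0.1967]
tool_rot: [-3.141, -0.0, 1.46]
contact_force: [0.0, -0.7, 0.1]
opening: 0.0558
grip_force: 0.0
```

Run:
```python
from h import *
s=robot.observe(); print(s['tool_pos'],s['tool_rot'],s['opening'],s['qpos'],s['time'])
c=snap('wrist','pics/w2.png'); print(c['xyz'],proj(c,[.4804,.1046,.084]))
t=snap('top'); np.save('top2.npy',t['pixels'])
h0=proj(t,[.4929,.2025,.078]);print('handle top',h0)
cv2.imwrite('pics/crop2.png',cv2.resize(t['pixels'][240:350,240:400,::-1],None,fx=5,fy=5,interpolation=cv2.INTER_CUBIC))
```

```text
[0.48007566 0.1035305  0.196709  ] [-3.14086835e+00 -3.24180312e-04  1.46038015e+00] 0.05577411646704684 [5.59291966e-02 3.26211164e-01 1.68723604e+00 4.86373853e-04
 1.12880612e+00 1.66137074e-01] 6.0
[0.48782918 0.18152836 0.33753088] [322.28465191 248.64227309]
handle top [259.55674757 284.19566061]
```

View pics/w2.png

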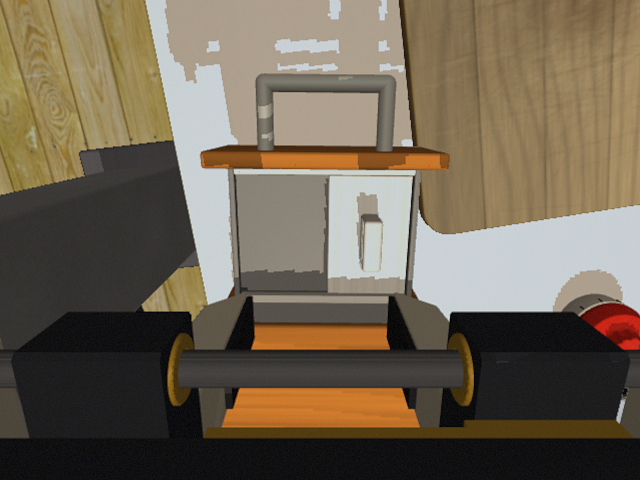

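The wrist view shows the drawer out with the light shutter plate at the right (u 328–413) and the tab top at about (373, 245). I'll zoom in.

Run:
```python
from h import *
p=cv2.imread('pics/w2.png'); cv2.imwrite('pics/w2c.png',cv2.resize(p[190:300,310:430],None,fx=5,fy=5,interpolation=cv2.INTER_CUBIC))
s=robot.observe(); c=snap('wrist'); a=onz(c,365,245,.084);b=onz(c,381,245,.084);print(np.linalg.norm(a-b)/16*1000,'mm/px',c['intrinsics'][0,0])
```

```text
0.6357102258417957 mm/px 415.9551039747269
```

View pics/w2c.png

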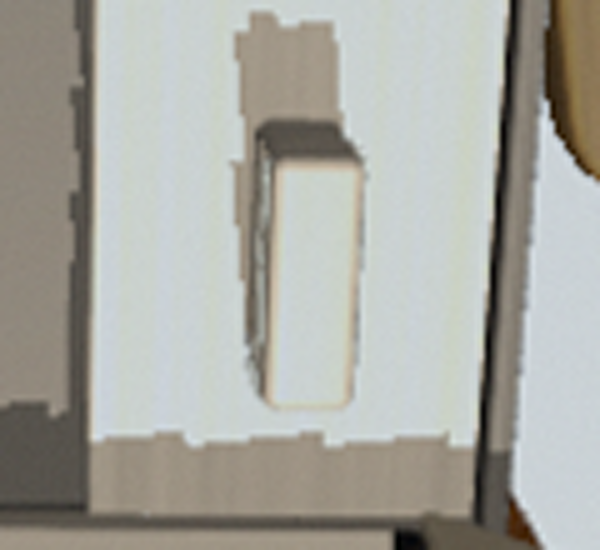

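View pics/crop2.png

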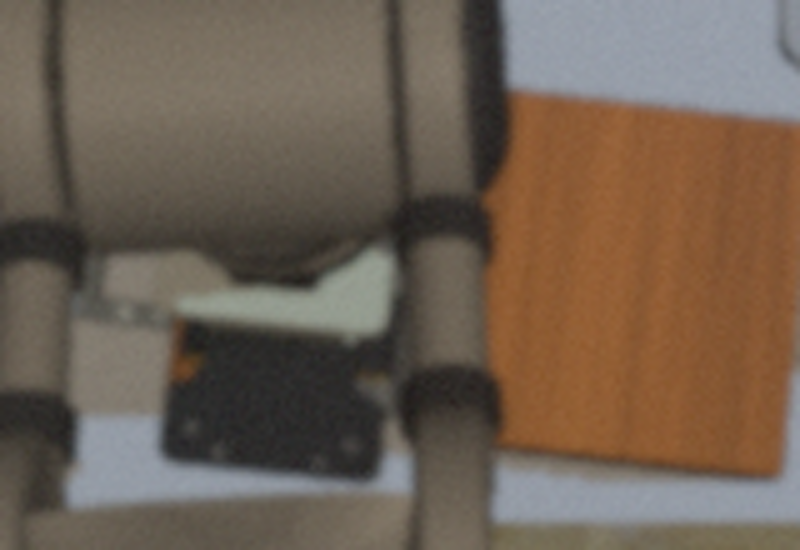

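Tab top face in crop: corners about (272,162), (361,162), (351,406), (266,406), so its centre is at image (372, 246.5).

Run:
```python
from h import *
s=robot.observe(); c=snap('wrist'); Rt=rot(s['tool_rot'])
f=lambda u,v,z:onz(c,310+u/5-.4,190+v/5-.4,z)
P=[f(*q,.084) for q in((272,162),(361,162),(351,406),(266,406))]
m=np.mean(P,0); e=P[0]+P[1]-P[2]-P[3]; print('tab',m,'axis angle',np.arctan2(e[1],e[0]),'yaw',s['tool_rot'])
X=np.array([np.cos(-1.6825),np.sin(-1.6825),0]);Y=np.array([-X[1],X[0],0]); d=m-[.467,-.0147,.084]
print('tab in box',d@X,d@Y)
a,b=onz(c,261,83,.078),onz(c,391,85,.078); e=b-a;print('handle now',(a+b)/2,np.arctan2(e[1],e[0]))
g=m.copy(); g[2]=.080; print('shift',Rt.T@(g-s['tool_pos'])/.06, s['tool_pos'])
```

```text
tab [0.51225592 0.10218064 0.084     ] axis angle 1.4649573060649073 yaw [-3.14126477e+00 -2.09167154e-04  1.46174746e+00]
tab in box -0.12119693927762344 0.03194500438357717
handle now [0.49352475 0.20218734 0.078     ] -0.12469208602247524
shift [0.03663073 0.53320903 1.94675985] [0.48024963 0.10344923 0.19681561]
```

>>> step_arm --motion '[[[0.04,0.53,0],0],[[0.04,0.53,0.2],0],[[0.04,0.53,0.8],0],[[0.04,0.53,1.4],0],[[0.04,0.53,1.8],0],[[0.04,0.53,1.93],0],[[0.04,0.53,1.93],0]]' --hand 162

```text
time: 7.08
tool_pos: [0.5119, 0.1022, 0.081]
tool_rot: [-3.141, 0.0, 1.459]
contact_force: [-0.4, 0.4, 0.3]
opening: 0.0337
grip_force: 0.0
```

>>> step_arm --motion '[[[0,0,0],0],[[0,0,0],0],[[0,0,0],0],[[0,0,0],0],[[0,0,0],0]]' --hand 255 --squeeze 30

```text
time: 7.7
tool_pos: [0.5132, 0.1022, 0.0819]
tool_rot: [3.139, -0.0, 1.459]
contact_force: [2.1, -0.5, 4.4]
opening: 0.0116
grip_force: 30.0
```

>>> step_arm --motion '[[[0,-0.06,0],0],[[0,-0.14,0],0],[[0,-0.24,0],0],[[0,-0.34,0],0],[[0,-0.42,0],0],[[0,-0.46,0],0],[[0,-0.46,0],0],[[0,-0.46,0],0]]'

```text
time: 8.7
tool_pos: [0.4863, 0.1053, 0.0818]
tool_rot: [3.138, -0.001, 1.459]
contact_force: [6.7, 0.5, 4.0]
opening: 0.0117
grip_force: 30.0
```

Run:
```python
from h import *
s=robot.observe(); print(s['tool_pos'],s['tool_rot'],s['contact_force'],s['opening'],s['time'])
d=(s['tool_pos']-[.5132,.1022,.0819]); print('slid',-(d@[.994,-.111,0]),'along drawer',d@[.111,.994,0])
c=snap('wrist','pics/w3.png')
```

```text
[0.48630179 0.10532711 0.08181901] [ 3.13773584e+00 -8.07653768e-04  1.45864922e+00] [6.74129247 0.45205671 3.97974649] 0.011686397302735513 8.7
slid 0.027083928944933333 along drawer 0.00012264495041572565
```

View pics/w3.png

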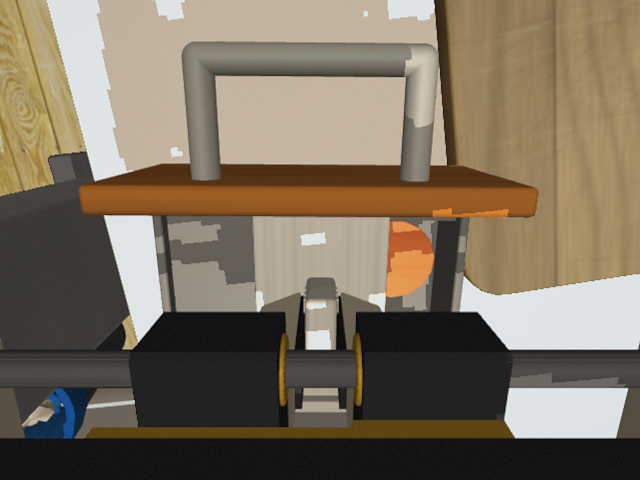

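The wrist view shows the tab (320, 300) held between the pads and the shutter plate at u 254–388. The gap to the right wall is about 67 px, half of the plate's 134 px. The drawer is still out. I'll trim by under 1 mm, then check the handle.

>>> step_arm --motion '[[[0,-0.012,0],0],[[0,-0.012,0],0],[[0,-0.012,0],0],[[0,-0.012,0],0]]'

```text
time: 9.25
tool_pos: [0.4857, 0.1054, 0.0818]
tool_rot: [3.138, -0.001, 1.459]
contact_force: [5.4, 0.4, 4.8]
opening: 0.0119
grip_force: 30.0
```

Run:
```python
from h import *
s=robot.observe(); d=(s['tool_pos']-[.5132,.1022,.0819]); print('slid',-(d@[.994,-.111,0]),'along',d@[.111,.994,0],s['contact_force'],s['grip_force'],s['qvel'].round(3))
c=snap('wrist'); h=onz(c,311,59,.078); print('handle',h,(h-[.467,-.0147,.078])@[.1115,.994,0])
```

```text
slid 0.027678846973439808 along 0.00013490136871872115 [5.39337088 0.42370701 4.82904344] 30.00183641910553 [ 0.001  0.001 -0.002  0.    -0.001  0.001]
handle [0.4927999  0.20291076 0.078     ] 0.2191817798293846
```

>>> step_arm --motion '[[[0.02,0,0],0],[[0.04,0,0],0],[[0.04,0,0],0],[[0.04,0,0],0]]'

```text
time: 9.8
tool_pos: [0.4857, 0.1057, 0.0818]
tool_rot: [3.138, 0.003, 1.459]
contact_force: [5.1, -10.8, 6.2]
opening: 0.012
grip_force: 30.0
```

The drawer is firmly at its stop: it moved only 0.3 mm under an 11 N pull. Handing in.

```bash
python3 -c "
from cell import robot
print(robot.hand_in())"
```

```text
the job is handed in; nothing more can be done
None
```

Job handed in at about 10 s with the drawer against its stop, the shutter slid open about 28 mm (half-way), the gripper still holding the tab at 30 N, and nothing else touched; no verdict came back.

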